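# Check a return spring on the bench spring tester

### The arm

A 6-joint arm with a two-finger parallel gripper is mounted at the origin on the work surface. World frame = base frame: x ahead of the robot, y to its left, z up, the work surface at z = 0. Lengths are in m, angles in degrees, forces in N, time in s.
With the tool pointing down it reaches from about 0.35 to 0.875 m from the base axis. Payload 4.2 kg.
Tool frame: the origin (TCP) lies on the centre line of the jaws, within the pads' length; the fingertips stand 19 mm ahead of it and the grasp point (between the pads) is the TCP; z points along the fingers, y is the line along which they close (so a half turn about z gives the same grasp; the last joint's range is limited). The gripper opens to 87 mm and grips with 3 to 60 N. Pads are 19 mm wide; open, the fingers measure 117 mm over their backs; the gripper's body (75 mm by 190 mm) begins 51 mm behind the grasp point.
Start: joints at [79.504, 22.042, 0.453, 0, -68.411, -14.817], TCP at [0.267, 0.565, 0.242] pointing down, gripper open.
Joint ranges: [-179.83, 179.83], [-69.29, 118.12], [-61.27, 80.66], [-181.25, 117.63], [-171.15, -9.14], [-177.46, 177.46]. Speed limits (degrees/s): [159.86, 159.86, 180, 180, 180, 180].

### API

Orientations are given as a 3x3 rotation matrix whose columns are the frame's x, y, z axes.
In Python, from station import sense, capture, finish_job, search_frame, masks_of gives the robot as it stands.
- The arm moves only by the tool drive_tool, never from a script. Its argument "rows" is a list of rows, each a list of 7 numbers: the opening in per cent of the stroke, from 0 (shut) to 100 (fully open), then the shift along the world's x, y, z in mm, then the turn, a rotation vector about the world's x, y, z in rad. In form: [[fingers, dx, dy, dz, wx, wy, wz], ...]. A call has 1 to 5 rows; each row shifts and turns the commanded pose from where the row before left it; what a row does not reach is not made up. A row lasts 1/12 s, in which the tool goes at most 41.7 mm and 7.16 degrees, less where a joint would pass 70% of its speed; a pose out of reach is approached as far as the arm can. A call is refused whole if a number of a shift passes 41.7 or a number of a turn 0.125, either way. A call with a gripper value outside its range is refused whole. The fingers move at their own pace and stop on an object; the grip force is fixed at half the most. Time passes only in rows, so rows that do not move let the fingers close. It gives the time, the measured TCP pose, the force, the opening and the grip force at its end, in the units of the state.
- sense(): the state, without advancing time (a new reading comes with each control period).
- capture(name): name is "scene" or "top"; returns a dict with "frame" (384x512x3 uint8, red, green, blue), "z_map" (384x512 float32, m along the optical axis (not along the pixel's ray), 0 where there is no reading), "fx", "fy", "cx", "cy" (pixels), "R" (3x3) and "t" (3): a world point X has camera coordinates R X + t. Camera axes: x right, y down, z forward; pixel columns grow to the right and rows downward; lengths in m; the calibration is good to about 2 mm. A picture is of the moment at which its call begins.
- finish_job(): hands the job in; it is judged then, once.
Trained networks look in a picture, given as the dict that the camera call returned (one of the last four; its "shot" number tells which), for a name from the list of things; names that differ only in an ending like _2 or _b are one class to them, and where a whole thing is asked for, a point or a joint stands for the part that bears it (a point fixed in the world has none). Each returns a list of dicts, best first, with "p" (0 to 1); they miss things now and then, are a little off and sometimes report something else, mostly with a low value. They report only what shows in the picture. A call takes as long as a camera call. They do not tell look-alikes from the thing itself.
- search_frame(label, picture): "xy" ([column, row] in pixels, amid what is visible of it).
- masks_of(label, picture): "region" (384x512 bool, what is visible of it) and "xy" ([column, row] in pixels, amid what is visible of it).
The state is a dict: "time_s": time; "joints": joint angles; "joint_velocities": joint speeds; "effort": joint torques, N m; "tcp_pos": TCP position; "ee_rot": TCP orientation; "wrist_force": force on the tool from outside, world axes, zero at the start; "moment": the same for the moment, N m; "gripper_width": opening from 0.0 (shut) to 1.0 (fully open); "gripper_force": force on a finger pad.
Only numpy, scipy, OpenCV 4.12 (cv2) and the standard library are available. Lean on these libraries where they do the work, as an engineer would, in place of code of your own. Each camera call takes 0.05 s, during which the arm holds its last target. There are 200 camera calls.

### The job

Stand the tallest of the three coil springs upright on the round seat of the spring tester and let go of it. Then push its top straight down until it is level with the reference blade on the tester's post, hold it there for two seconds without going well past the blade, and ease off so that the spring is left standing on the seat at its free length. Do not shift the reference blade.

Things in the scene. Friction and masses are not known exactly. Their poses are not given: they have to be found in the camera images.
- spring_tall: Tallest of three plain steel coil springs standing on the bench: 40 mm across, 100 mm tall, about 0.13 kg, a flat disc at each end. Origin: centre of its underside, z up its axis. Grips from outside like a 40 mm cylinder; grip it 65 to 85 mm up, so the gripper's body clears its top. Bystanders: springs 40 mm across x 66 mm tall and 60 mm across x 60 mm tall, a spanner, a can.
- spring_top (a point): Centre of the flat top face (40 mm across) of the tall spring, 100 mm above its underside when free. Push here with shut fingers, within about 8 mm of the middle. It yields straight down: 2 N to start, then 0.35 N per mm (about 16 N at 40 mm), at most 55 mm, and springs back.
- seat (a point): Centre of the top face of the tester's round steel seat, 70 mm across, 23 mm above the bench and 8 mm above the grey 200 x 130 x 15 mm plate. Its x axis points level towards the post, 100 mm away: an aluminium bar 16 x 22 mm, its top 150 mm above the bench. When setting the spring down, close the fingers across this x axis so that they clear the blade.
- mark (a point): Tip of the reference blade, at mid-thickness: a level dark steel blade 4 mm thick, 16 mm wide, reaching from a sliding block on the post towards the seat, ending 46 mm from the seat's centre line. Its height is where the spring's top is to be pushed down to (60 to 78 mm above the seat). Friction alone (about 6 N) holds the block, so it shifts if knocked.
There are look-alikes about, which are no part of the job. What is shaped like the spring_tall but black or yellow is not meant. Of the things shaped like the part that bears seat, the grey one is meant.

How it is judged:
By the outcome, as a careful person would: the job done as asked, in the order asked, and still so for the second after the job is handed in, with the robot touching nothing.
It also fails if it takes over 54 s, if anything falls off the work surface, if the arm or the gripper's body presses on something with over 40 N, if the wrist force passes 120 N, or if a joint passes its speed limit or range.

## Working session

There is one attempt and no reset: what is moved stays moved. The work goes in short steps, Python scripts to look and compute and a tool call to move; the robot and the scene stay as the last step left them, time stands still between calls to the robot, and variables do not carry over. Pictures are saved under pics/ and viewed, at most 10 in all, crops included, and the job is handed in when it is done.

Besides the shell and the picture viewer there is one more tool, called as name([rows], argument=value, ...), one row to a line, values as JSON. drive_tool: Moves the arm, as the interface text tells. Its arguments: {"type":"object","properties":{"rows":{"type":"array"}},"required":["rows"]}

```bash
mkdir -p pics
cat > h.py <<'E'
import numpy as np, cv2
from station import *
def pts(c,m=None):
    z=c["z_map"]; v,u=np.nonzero((z>0) if m is None else (m&(z>0)))
    d=z[v,u]; P=np.stack([(u-c["cx"])*d/c["fx"],(v-c["cy"])*d/c["fy"],d],1)
    return (P-np.array(c["t"]))@np.array(c["R"]), np.stack([u,v],1)
E
python3 - <<'E'
from h import *
np.set_printoptions(precision=4,suppress=True)
for n in("scene","top"):
    c=capture(n); cv2.imwrite(f"pics/{n}1.png",c["frame"][:,:,::-1])
    for l in("spring_tall","seat","mark"):
        for d in masks_of(l,c):
            P,_=pts(c,d["region"])
            if len(P)<5: continue
            px=c["frame"][d["region"]].mean(0)
            t=P[P[:,2]>P[:,2].max()-.006]
            print(n,l,round(d["p"],2),np.round(d["xy"]),len(P),"min",P.min(0),"max",P.max(0),"topmid",(t.min(0)+t.max(0))/2,px.round())
s=sense();print(s["time_s"],s["tcp_pos"],s["ee_rot"],s["wrist_force"])
E
```

```text
scene spring_tall 0.7 [174. 155.] 208 min [ 0.4312 -0.4401 -0.0034] max [ 0.5064 -0.3199  0.1068] topmid [ 0.4861 -0.3407  0.104 ] [136. 109.   3.]
scene spring_tall 0.67 [136. 167.] 231 min [ 0.5742 -0.5129 -0.0032] max [ 0.6672 -0.3522  0.1064] topmid [ 0.6464 -0.3757  0.1035] [44. 29. 19.]
scene spring_tall 0.53 [159. 166.] 214 min [ 0.4728 -0.4883 -0.0044] max [ 0.5824 -0.3216  0.1052] topmid [ 0.563  -0.3444  0.1022] [105.  94.  84.]
scene seat 0.94 [280. 240.] 1658 min [ 0.3937  0.1812 -0.0017] max [0.6171 0.3599 0.1549] topmid [0.5676 0.2914 0.1519] [119. 115. 110.]
scene seat 0.89 [329. 199.] 1237 min [ 0.1157  0.1888 -0.0019] max [0.338  0.3588 0.1557] topmid [0.2926 0.2899 0.1527] [101.  67.  43.]
scene seat 0.89 [333. 300.] 2522 min [ 0.4711  0.4662 -0.0027] max [0.6889 0.6261 0.1546] topmid [0.6497 0.56   0.152 ] [109.  62. 117.]
scene mark 0.66 [277. 236.] 85 min [0.5172 0.2366 0.0145] max [0.5866 0.3136 0.1056] topmid [0.5758 0.2935 0.1028] [74. 68. 60.]
top spring_tall 0.65 [388. 162.] 304 min [ 0.465  -0.4078 -0.0043] max [ 0.523  -0.3246  0.1056] topmid [ 0.4833 -0.3
[... 428 characters left out ...]
03 0.1511] [121.  84.  65.]
top seat 0.94 [109. 141.] 2646 min [ 0.4711  0.4697 -0.0057] max [0.709  0.6335 0.1539] topmid [0.6482 0.558  0.1509] [115.  70. 129.]
top seat 0.64 [196. 162.] 2556 min [ 0.3881  0.1773 -0.0066] max [0.6167 0.363  0.1539] topmid [0.5689 0.2888 0.1512] [144. 143. 139.]
top seat 0.25 [395. 139.] 128 min [ 0.544  -0.3828 -0.0005] max [ 0.6065 -0.3247  0.1057] topmid [ 0.5612 -0.3427  0.1027] [187. 180. 175.]
top mark 0.71 [100. 116.] 158 min [0.5969 0.5409 0.0014] max [0.6735 0.6306 0.1185] topmid [0.6402 0.5671 0.1185] [68. 64. 61.]
0.4 [0.2671 0.5649 0.2414] [[ 0.904  -0.4276 -0.0001]
 [-0.4276 -0.904  -0.0003]
 [-0.      0.0003 -1.    ]] [ 0.254  -0.3408 -0.3317]
```

View pics/scene1.png

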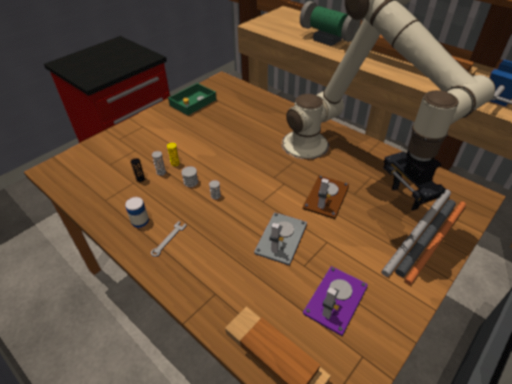

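View pics/top1.png

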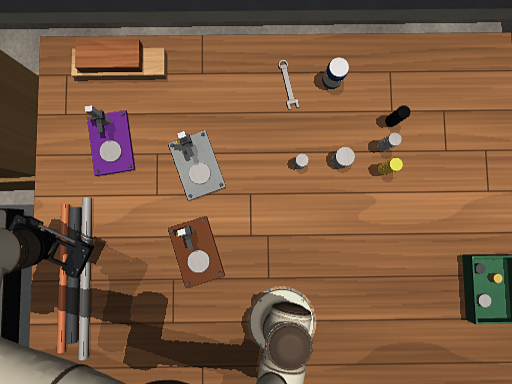

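The scene shows the grey tall spring, top view (390,138), standing between the yellow (390,163) and black (398,115) look-alikes. The grey tester is at (196,162), with its seat at about (200,174) and its post at about (185,140). Next I'll measure the seat, post, blade and spring more finely.

Run:
```python
from h import *
np.set_printoptions(precision=4,suppress=True)
for n in("top","scene"):
    c=capture(n); P,uv=pts(c); A=uv
    near=(abs(P[:,0]-.52)<.14)&(abs(P[:,1]-.27)<.12)
    Q=P[near]; col=c["frame"][uv[near][:,1],uv[near][:,0]].astype(int)
    # seat
    s=Q[(Q[:,2]>.0185)&(Q[:,2]<.03)&(col.mean(1)>150)]
    if len(s)>10:
        h=cv2.minEnclosingCircle((s[:,:2]*1000).astype(np.float32)); print(n,"seat",len(s),s.mean(0),np.median(s[:,2]),h)
    t=Q[Q[:,2]>.143]; print("posttop",len(t),t.mean(0),t[:,:2].min(0),t[:,:2].max(0))
    seat=s.mean(0)[:2]; 
    ex=t.mean(0)[:2]-seat; L=np.linalg.norm(ex); ex/=L; ey=np.array([-ex[1],ex[0]]); print("L",L,ex)
    a=(Q[:,:2]-seat)@ex; b=(Q[:,:2]-seat)@ey
    k=(Q[:,2]>.05)&(Q[:,2]<.14)&(abs(b)<.03)&(a<.095)
    o=np.argsort(a[k]); print(np.c_[a[k],b[k],Q[k,2],col[k].mean(1)][o][:45])
    for nm,xy in dict(grey=(.562,-.343),short=(0,0)).items():
        k=(np.hypot(P[:,0]-xy[0],P[:,1]-xy[1])<.035)&(P[:,2]>.095)
        if k.sum(): print(nm,k.sum(),P[k].mean(0),(P[k].min(0)+P[k].max(0))/2,np.ptp(P[k],0))
    sc=6; u,v=(196,160) if n=="top" else (280,238)
    cv2.imwrite(f"pics/{n}_c.png",cv2.resize(c["frame"][v-40:v+40,u-45:u+45,::-1],None,fx=sc,fy=sc,interpolation=cv2.INTER_CUBIC))
```

```text
top seat 383 [0.4766 0.2586 0.0222] 0.022238793081481356 ((503.5145568847656, 262.1654357910156), 97.67649841308594)
posttop 47 [0.5684 0.2897 0.1489] [0.5588 0.2786] [0.5786 0.3024]
L 0.09688948265294718 [0.9472 0.3205]
[[  0.0432   0.0051   0.0912  83.3333]
 [  0.044   -0.0041   0.0874  95.6667]
 [  0.0449  -0.0013   0.0878  47.    ]
 [  0.0453   0.0014   0.0902  85.    ]
 [  0.0457  -0.0056   0.0925  80.    ]
 [  0.0457  -0.008    0.0881  93.6667]
 [  0.0461   0.0041   0.0911  86.3333]
 [  0.0472   0.007    0.0909  83.3333]
 [  0.0475  -0.0024   0.0892  83.    ]
 [  0.0486   0.0005   0.0889  85.3333]
 [  0.0488  -0.0064   0.0916  74.6667]
 [  0.0493   0.0057   0.0941  87.3333]
 [  0.0494   0.0033   0.0897  86.6667]
 [  0.0502  -0.0035   0.0902  82.    ]
 [  0.0513  -0.0005   0.0895  83.6667]
 [  0.0518   0.0021   0.0916  86.6667]
 [  0.0527  -0.0071   0.0877  72.6667]
 [  0.0529  -0.0045   0.0911  82.    ]
 [  0.0537  -0.0017   0.0916  82.3333]
 [  0.0537   0.0054   0.0878  85.3333]
 [  0.0547   0.0011   0.0918  86.3333]
 [  0.0551  -0.0082   0.0897 101.6667]
 [  0.056   -0.0029  
[... 1746 characters left out ...]
22  -0.0036   0.096   86.6667]
 [  0.0643   0.0012   0.0904  82.6667]
 [  0.0649  -0.0021   0.0893  72.3333]
 [  0.066   -0.0019   0.0958  75.3333]
 [  0.0695   0.0035   0.0919  91.6667]
 [  0.0703   0.004    0.0878 106.3333]
 [  0.0725   0.0011   0.0939  74.3333]
 [  0.0748   0.0022   0.0917  80.    ]
 [  0.0774   0.0035   0.09    86.6667]
 [  0.082    0.0055   0.0908  90.3333]
 [  0.0913   0.0132   0.0948  82.3333]
 [  0.0917   0.0096   0.0985  79.3333]
 [  0.0919   0.0132   0.1006 106.3333]
 [  0.0932   0.0141   0.0922  66.3333]]
grey 54 [ 0.5628 -0.3425  0.1014] [ 0.5626 -0.3417  0.101 ] [0.0397 0.0427 0.0111]
short 115 [0.0026 0.0019 0.2415] [0.0004 0.0005 0.2409] [0.0665 0.0666 0.0123]
```

View pics/top_c.png

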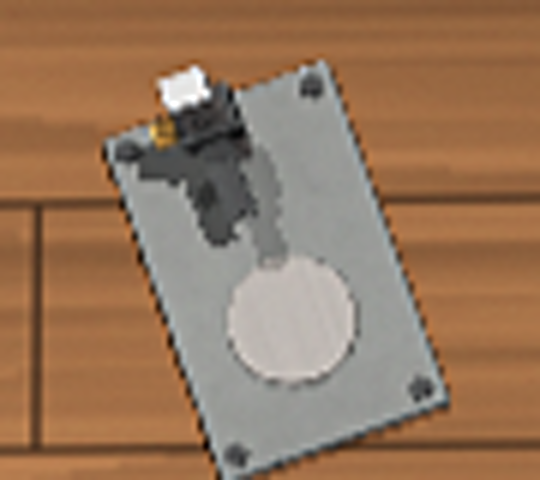

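View pics/scene_c.png

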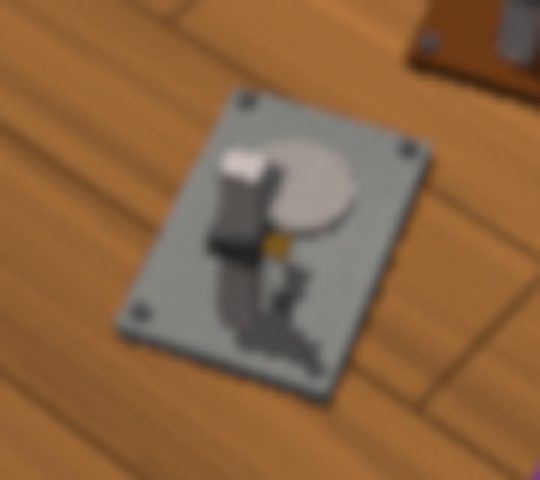

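The crops show the seat disc centred at about (292,319) in the top crop, which is full-image (199.7,173.2). The blade is the dark bar ending at about (220,243), and the post top is at (185,88).

Run:
```python
from h import *
np.set_printoptions(precision=4,suppress=True)
Z=[]
for i in range(4):
    c=capture("top"); R=np.array(c["R"]);t=np.array(c["t"]); K=np.array([[c["fx"],0,c["cx"]],[0,c["fy"],c["cy"]],[0,0,1]])
    C=-R.T@t
    def ray(u,v,z):
        d=R.T@np.linalg.solve(K,[u,v,1]); return C+d*(z-C[2])/d[2]
    P,uv=pts(c); col=c["frame"][uv[:,1],uv[:,0]].astype(int)
    w=(np.hypot(P[:,0]-.473,P[:,1]-.258)<.05)&(P[:,2]>.015)&(P[:,2]<.032)&(col[:,0]-col[:,2]>5)&(col.mean(1)>170)
    S=P[w]; e=cv2.minEnclosingCircle((S[:,:2]*1000).astype(np.float32)); seat=S.mean(0)
    q=P[(np.hypot(P[:,0]-.57,P[:,1]-.29)<.02)&(P[:,2]>.14)]
    ex=q.mean(0)[:2]-seat[:2]; L=np.linalg.norm(ex); ex/=L; ey=np.array([-ex[1],ex[0]])
    a=(P[:,:2]-seat[:2])@ex;b=(P[:,:2]-seat[:2])@ey
    k=(a>.048)&(a<.075)&(abs(b)<.008)&(P[:,2]>.075)&(P[:,2]<.11)
    pl=P[(abs(a)<.09)&(abs(b)>.04)&(abs(b)<.06)&(abs(P[:,2]-.015)<.008),2]
    print(len(S),seat,e,L,ex,"blade",np.median(P[k,2]),P[k,2].mean(),k.sum(),"seatz",S[:,2].mean(),"post",q[:,2].mean(),"plate",pl.mean(),b[k].mean())
print(C,"by pixel",ray(199.7,173.2,.023))
g=ray(390,138,.1)
for n,(u,v) in dict(sp60=(345,157),sp40=(302,160)).items(): print(n,ray(u,v,.063))
```

```text
333 [0.4737 0.2562 0.0226] ((474.2744445800781, 256.3408508300781), 33.557743072509766) 0.1000074633239734 [0.9437 0.3309] blade 0.09087932842860762 0.09065332426909178 46 seatz 0.022595436026337463 post 0.14806074026880864 plate 0.014607663531089663 2.6283913723373374e-05
329 [0.4737 0.2561 0.0226] ((474.1152038574219, 256.21337890625), 33.67439270019531) 0.09979411783276992 [0.9428 0.3333] blade 0.09060561316081077 0.0905262346233083 46 seatz 0.022586202489535436 post 0.14851665870969175 plate 0.014593445949092313 -3.436432361792328e-05
330 [0.4738 0.2563 0.0226] ((474.2322692871094, 256.7366943359375), 33.69580841064453) 0.09994236896886849 [0.9429 0.3331] blade 0.0906419265031723 0.09068973565561064 46 seatz 0.022589527668835083 post 0.14829171607480365 plate 0.014580162841166595 -0.0001995731025102437
330 [0.4737 0.2562 0.0226] ((474.35662841796875, 256.4712219238281), 33.53899383544922) 0.10037154289578416 [0.9424 0.3344] blade 0.09027791775271074 0.09026993580714195 48 seatz 0.022589303772629996 post 0.1484629579007306 plate 0.014524617250177606 -0.00030682054302762414
[0.3188 0.0946 1.1479] by pixel [0.4724 0.2546 0.023 ]
sp60 [ 0.513  -0.2033  0.063 ]
sp40 [ 0.505  -0.0691  0.063 ]
```

drive_tool([
  [100, 12, -37, 5, 0, 0, 0.05],
  [100, 12, -37, 5, 0, 0, 0.05],
  [100, 12, -37, 5, 0, 0, 0.05],
  [100, 12, -37, 5, 0, 0, 0.05],
  [100, 12, -37, 5, 0, 0, 0.04],
])

```text
time_s: 1.12
tcp_pos: [0.3274, 0.3782, 0.2669]
ee_rot: [[0.98, -0.197, 0.0], [-0.197, -0.98, 0.0], [0.0, -0.0, -1.0]]
wrist_force: [0.4, 1.1, 0.8]
gripper_width: 1.002
gripper_force: 0.0
```

drive_tool([
  [100, 12, -37, 0, 0, 0, 0],
  [100, 12, -37, 0, 0, 0, 0],
  [100, 12, -37, 0, 0, 0, 0],
  [100, 12, -37, 0, 0, 0, 0],
  [100, 12, -37, 0, 0, 0, 0],
])

```text
time_s: 1.53
tcp_pos: [0.3873, 0.1931, 0.267]
ee_rot: [[0.98, -0.2, 0.001], [-0.2, -0.98, 0.001], [0.001, -0.001, -1.0]]
wrist_force: [0.4, 0.6, 0.1]
gripper_width: 1.001
gripper_force: 0.0
```

drive_tool([
  [100, 12, -37, 0, 0, 0, 0],
  [100, 12, -37, 0, 0, 0, 0],
  [100, 12, -37, 0, 0, 0, 0],
  [100, 12, -37, 0, 0, 0, 0],
  [100, 12, -37, 0, 0, 0, 0],
])

```text
time_s: 1.95
tcp_pos: [0.4473, 0.0081, 0.2671]
ee_rot: [[0.98, -0.2, 0.001], [-0.2, -0.98, 0.0], [0.001, -0.001, -1.0]]
wrist_force: [1.0, 0.1, 0.3]
gripper_width: 1.001
gripper_force: 0.0
```

drive_tool([
  [100, 12, -37, 0, 0, 0, 0],
  [100, 12, -37, 0, 0, 0, 0],
  [100, 12, -37, 0, 0, 0, 0],
  [100, 12, -37, 0, 0, 0, 0],
  [100, 12, -37, 0, 0, 0, 0],
])

```text
time_s: 2.37
tcp_pos: [0.5074, -0.1771, 0.2668]
ee_rot: [[0.98, -0.201, 0.001], [-0.201, -0.98, -0.0], [0.001, -0.0, -1.0]]
wrist_force: [0.3, 1.1, -0.0]
gripper_width: 1.0
gripper_force: 0.0
```

drive_tool([
  [100, 12, -36, 0, 0, 0, 0],
  [100, 12, -36, 0, 0, 0, 0],
  [100, 12, -36, 0, 0, 0, 0],
  [100, 12, -36, 0, 0, 0, 0],
  [100, 6.3, -22.6, 0, 0, 0, 0],
])

```text
time_s: 2.78
tcp_pos: [0.5621, -0.3449, 0.2658]
ee_rot: [[0.979, -0.202, -0.0], [-0.202, -0.979, -0.001], [-0.0, 0.001, -1.0]]
wrist_force: [0.8, 0.4, 0.4]
gripper_width: 0.999
gripper_force: 0.0
```

drive_tool([
  [100, 0, 0, -25, 0, 0, 0],
  [100, 0, 0, -30, 0, 0, 0],
  [100, 0, 0, -20, 0, 0, 0],
  [100, 0, 0, 0, 0, 0, 0],
])

```text
time_s: 3.12
tcp_pos: [0.5587, -0.3406, 0.1858]
ee_rot: [[0.979, -0.202, -0.01], [-0.202, -0.979, 0.005], [-0.011, -0.003, -1.0]]
wrist_force: [-0.5, 0.6, -0.2]
gripper_width: 1.001
gripper_force: 0.0
```

Run:
```python
from h import *
for n in("top","scene"):
    c=capture(n); P,_=pts(c); k=(np.hypot(P[:,0]-.562,P[:,1]+.343)<.028)&(abs(P[:,2]-.1)<.008)
    print(n,k.sum(), P[k].mean(0) if k.any() else "")
    if n=="scene": cv2.imwrite("pics/pre.png",cv2.resize(c["frame"][80:230,80:280,::-1],None,fx=3.5,fy=3.5))
print(sense()["tcp_pos"])
```

```text
top 0 
scene 53 [ 0.56290587 -0.3413491   0.1016382 ]
[ 0.56153394 -0.34186465  0.19155668]
```

View pics/pre.png

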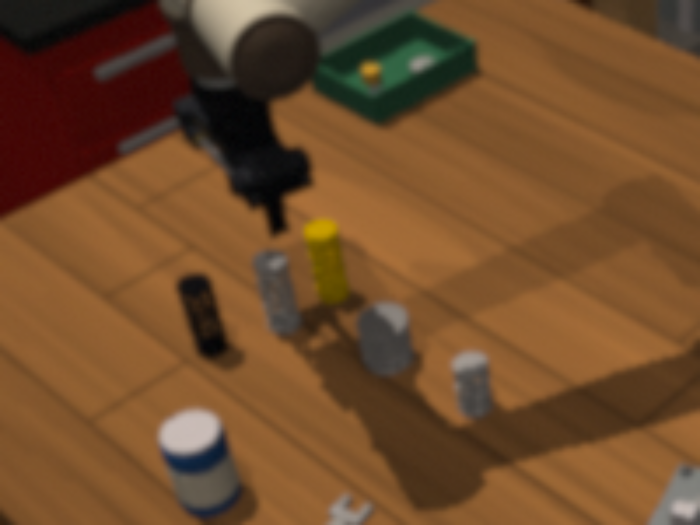

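The gripper is above the grey spring, crop (275,290), with the yellow and black springs clear of it. Next I'll go down and grip.

drive_tool([
  [100, 0, -1, -25, 0, 0, 0],
  [100, 0, 0, -25, 0, 0, 0],
  [100, 0, 0, -25, 0, 0, 0],
  [100, 0, 0, -22, 0, 0, 0],
  [100, 0, 0, -15, 0, 0, 0],
])

```text
time_s: 3.63
tcp_pos: [0.5623, -0.3427, 0.08]
ee_rot: [[0.98, -0.2, 0.002], [-0.2, -0.98, -0.001], [0.002, 0.0, -1.0]]
wrist_force: [0.2, 0.8, 0.6]
gripper_width: 0.999
gripper_force: 0.0
```

drive_tool([
  [100, 0, 0, 0, 0, 0, 0],
  [100, 0, 0, 0, 0, 0, 0],
  [60, 0, 0, 0, 0, 0, 0],
  [40, 0, 0, 0, 0, 0, 0],
  [20, 0, 0, 0, 0, 0, 0],
])

```text
time_s: 4.05
tcp_pos: [0.5626, -0.343, 0.0816]
ee_rot: [[0.98, -0.2, 0.003], [-0.2, -0.98, -0.001], [0.004, 0.001, -1.0]]
wrist_force: [-0.4, -0.3, -0.2]
gripper_width: 0.859
gripper_force: 0.0
```

drive_tool([
  [20, 0, 0, 0, 0, 0, 0],
  [20, 0, 0, 0, 0, 0, 0],
  [20, 0, 0, 0, 0, 0, 0],
  [20, 0, 0, 0, 0, 0, 0],
  [20, 0, 0, 0, 0, 0, 0],
])

```text
time_s: 4.47
tcp_pos: [0.5615, -0.3427, 0.0796]
ee_rot: [[0.98, -0.2, -0.0], [-0.2, -0.98, -0.0], [0.0, 0.0, -1.0]]
wrist_force: [-0.7, -1.3, 0.5]
gripper_width: 0.48
gripper_force: 0.4
```

drive_tool([
  [20, 0, 0, 0, 0, 0, 0],
  [20, 0, 0, 0, 0, 0, 0],
  [20, 0, 0, 0, 0, 0, 0],
  [20, 0, 0, 0, 0, 0, 0],
])

```text
time_s: 4.8
tcp_pos: [0.5615, -0.3427, 0.0795]
ee_rot: [[0.98, -0.2, -0.0], [-0.2, -0.98, -0.0], [-0.0, 0.0, -1.0]]
wrist_force: [-0.0, -1.1, 0.6]
gripper_width: 0.452
gripper_force: 29.9
```

drive_tool([
  [20, 0, 0, 10, 0, 0, 0],
  [20, 0, 0, 20, 0, 0, 0],
  [20, 0, 0, 30, 0, 0, 0],
  [20, 0, 0, 30, 0, 0, 0],
  [20, 0, 0, 30, 0, 0, 0],
])

```text
time_s: 5.22
tcp_pos: [0.5611, -0.3424, 0.2011]
ee_rot: [[0.98, -0.2, -0.001], [-0.2, -0.98, 0.0], [-0.001, -0.0, -1.0]]
wrist_force: [0.2, -0.3, -1.3]
gripper_width: 0.451
gripper_force: 29.9
```

drive_tool([
  [20, 0, 0, 30, 0, 0, 0],
  [20, 0, 0, 30, 0, 0, 0],
  [20, 0, 0, 20, 0, 0, 0],
  [20, 0, 0, 0, 0, 0, 0],
])

```text
time_s: 5.55
tcp_pos: [0.5632, -0.3437, 0.2865]
ee_rot: [[0.98, -0.2, 0.01], [-0.2, -0.98, -0.005], [0.011, 0.003, -1.0]]
wrist_force: [0.3, 0.4, 0.4]
gripper_width: 0.452
gripper_force: 29.9
```

drive_tool([
  [20, -2, 15, 0, 0, 0, 0.03],
  [20, -4, 25, 0, 0, 0, 0.03],
  [20, -5, 32, 0, 0, 0, 0.03],
  [20, -5, 32, 0, 0, 0, 0.03],
  [20, -5, 32, 0, 0, 0, 0.03],
])

```text
time_s: 5.97
tcp_pos: [0.5393, -0.2052, 0.2785]
ee_rot: [[0.999, -0.051, -0.002], [-0.051, -0.999, 0.001], [-0.002, -0.001, -1.0]]
wrist_force: [0.7, 0.2, -1.1]
gripper_width: 0.453
gripper_force: 29.9
```

drive_tool([
  [20, -5, 32, 0, 0, 0, 0.03],
  [20, -5, 32, 0, 0, 0, 0.03],
  [20, -5, 32, 0, 0, 0, 0.03],
  [20, -5, 32, 0, 0, 0, 0.03],
  [20, -5, 32, 0, 0, 0, 0.03],
])

```text
time_s: 6.38
tcp_pos: [0.5142, -0.0451, 0.2789]
ee_rot: [[0.995, 0.099, -0.001], [0.099, -0.995, 0.0], [-0.001, -0.0, -1.0]]
wrist_force: [0.5, 0.9, -1.2]
gripper_width: 0.454
gripper_force: 29.9
```

drive_tool([
  [20, -5, 32, 0, 0, 0, 0.03],
  [20, -5, 32, 0, 0, 0, 0.03],
  [20, -5, 32, 0, 0, 0, 0.03],
  [20, -5, 32, 0, 0, 0, 0.03],
  [20, -5, 32, 0, 0, 0, 0.03],
])

```text
time_s: 6.8
tcp_pos: [0.4892, 0.1147, 0.279]
ee_rot: [[0.969, 0.247, -0.001], [0.247, -0.969, -0.0], [-0.001, -0.0, -1.0]]
wrist_force: [0.5, 0.5, -0.7]
gripper_width: 0.457
gripper_force: 29.9
```

drive_tool([
  [20, -5, 32, 0, 0, 0, 0.03],
  [20, -5, 32, 0, 0, 0, 0.03],
  [20, -5, 32, 0, 0, 0, 0.03],
  [20, -2, 15, 0, 0, 0, 0],
  [20, 0, 0, 0, 0, 0, 0],
])

```text
time_s: 7.22
tcp_pos: [0.4725, 0.227, 0.2786]
ee_rot: [[0.942, 0.335, -0.001], [0.335, -0.942, -0.0], [-0.001, -0.0, -1.0]]
wrist_force: [-0.3, 0.3, -0.5]
gripper_width: 0.453
gripper_force: 29.9
```

drive_tool([
  [20, 0, 0, 0, 0, 0, 0],
  [20, 0, 0, 0, 0, 0, 0],
  [20, 0, 0, 0, 0, 0, 0],
])

```text
time_s: 7.47
tcp_pos: [0.4734, 0.2233, 0.2794]
ee_rot: [[0.944, 0.331, -0.001], [0.331, -0.944, -0.0], [-0.001, 0.0, -1.0]]
wrist_force: [0.5, -0.7, -0.5]
gripper_width: 0.452
gripper_force: 29.9
```

drive_tool([
  [20, 0, 15, 0, 0, 0, 0],
  [20, 0.5, 18, 0, 0, 0, 0],
  [20, 0, 0, -20, 0, 0, 0],
  [20, 0, 0, -30, 0, 0, 0],
  [20, 0, 0, -30, 0, 0, 0],
])

```text
time_s: 7.88
tcp_pos: [0.4747, 0.259, 0.1995]
ee_rot: [[0.943, 0.332, 0.003], [0.332, -0.943, 0.003], [0.003, -0.002, -1.0]]
wrist_force: [-0.3, -0.2, -1.0]
gripper_width: 0.452
gripper_force: 29.9
```

drive_tool([
  [20, 0, 0, -30, 0, 0, 0],
  [20, 0, 0, -25, 0, 0, 0],
  [20, 0, 0, -15, 0, 0, 0],
  [20, 0, 0, 0, 0, 0, 0],
  [20, 0, 0, 0, 0, 0, 0],
])

```text
time_s: 8.3
tcp_pos: [0.4742, 0.2579, 0.1291]
ee_rot: [[0.943, 0.332, -0.001], [0.332, -0.943, -0.001], [-0.001, 0.001, -1.0]]
wrist_force: [-0.6, 0.1, -1.1]
gripper_width: 0.454
gripper_force: 29.9
```

Run:
```python
from h import *
np.set_printoptions(precision=4,suppress=True)
c=capture("scene"); print(sense()["tcp_pos"])
d=masks_of("spring_tall",c)
for x in d: 
    P,_=pts(c,x["region"]); print(x["p"],x["xy"],np.median(P,0),P.min(0),P.max(0))
cv2.imwrite("pics/place.png",cv2.resize(c["frame"][170:290,200:360,::-1],None,fx=4.5,fy=4.5,interpolation=cv2.INTER_CUBIC))
```

```text
[0.4749 0.2584 0.1303]
0.78 [284.3, 216.7] [0.4831 0.261  0.1035] [ 0.3756  0.1784 -0.0008] [0.4951 0.2782 0.156 ]
0.54 [136.2, 168.9] [ 0.6459 -0.3709  0.05  ] [ 0.5941 -0.4779 -0.004 ] [ 0.666  -0.3524  0.1047]
0.49 [173.4, 154.3] [ 0.4859 -0.3406  0.0493] [ 0.3961 -0.4731 -0.0028] [ 0.505  -0.3209  0.1077]
```

View pics/place.png

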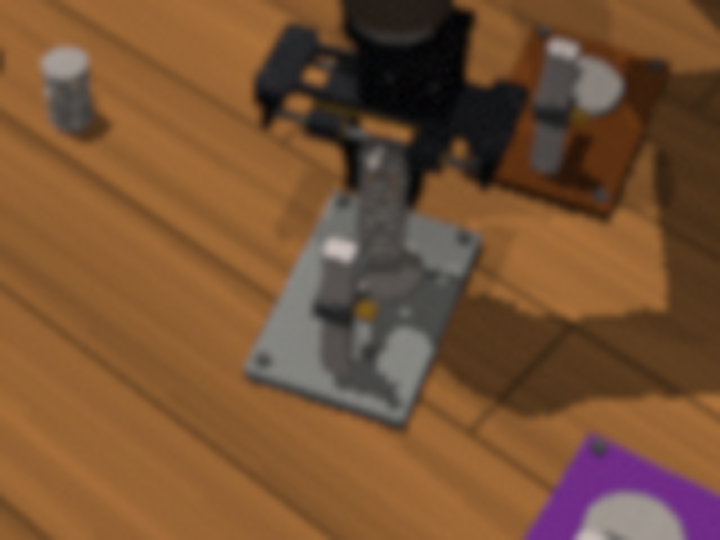

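The spring (crop 382,200) hangs upright over the seat (crop 390,275), clear of the blade and post. Next I'll lower it.

drive_tool([
  [20, -0.7, -1.7, -12, 0, 0, 0],
  [20, 0, 0, -8, 0, 0, 0],
  [20, 0, 0, -4, 0, 0, 0],
  [20, 0, 0, -1.5, 0, 0, 0],
  [20, 0, 0, 0, 0, 0, 0],
])

```text
time_s: 8.82
tcp_pos: [0.4734, 0.2558, 0.1042]
ee_rot: [[0.943, 0.332, 0.0], [0.332, -0.943, 0.0], [0.0, 0.0, -1.0]]
wrist_force: [0.0, 0.2, -1.0]
gripper_width: 0.457
gripper_force: 29.9
```

drive_tool([
  [20, 0, 0, -0.5, 0, 0, 0],
  [20, 0, 0, -0.5, 0, 0, 0],
  [20, 0, 0, 0, 0, 0, 0],
])

```text
time_s: 9.07
tcp_pos: [0.4735, 0.2558, 0.1033]
ee_rot: [[0.943, 0.332, 0.0], [0.332, -0.943, 0.0], [0.001, -0.0, -1.0]]
wrist_force: [0.3, 0.7, -2.2]
gripper_width: 0.452
gripper_force: 29.9
```

drive_tool([
  [20, 0, 0, -0.5, 0, 0, 0],
  [20, 0, 0, -0.5, 0, 0, 0],
  [20, 0, 0, 0, 0, 0, 0],
])

```text
time_s: 9.32
tcp_pos: [0.4735, 0.2558, 0.1024]
ee_rot: [[0.943, 0.332, 0.001], [0.332, -0.943, 0.0], [0.001, -0.0, -1.0]]
wrist_force: [-0.9, 0.8, 0.6]
gripper_width: 0.451
gripper_force: 29.9
```

drive_tool([
  [20, 0, 0, -0.4, 0, 0, 0],
  [20, 0, 0, 0, 0, 0, 0],
  [20, 0, 0, 0, 0, 0, 0],
])

```text
time_s: 9.57
tcp_pos: [0.4735, 0.2558, 0.1019]
ee_rot: [[0.943, 0.332, 0.001], [0.332, -0.943, 0.0], [0.001, -0.0, -1.0]]
wrist_force: [-0.2, -0.3, 0.6]
gripper_width: 0.451
gripper_force: 29.9
```

drive_tool([
  [52, 0, 0, 0, 0, 0, 0],
  [60, 0, 0, 0, 0, 0, 0],
  [75, 0, 0, 0, 0, 0, 0],
  [90, 0, 0, 0, 0, 0, 0],
  [90, 0, 0, 0, 0, 0, 0],
])

```text
time_s: 9.98
tcp_pos: [0.4732, 0.2556, 0.1015]
ee_rot: [[0.943, 0.332, -0.0], [0.332, -0.943, -0.0], [-0.0, 0.0, -1.0]]
wrist_force: [1.0, -1.0, -0.2]
gripper_width: 0.737
gripper_force: 0.0
```

drive_tool([
  [90, 0, 0, 0, 0, 0, 0],
  [90, 0, 0, 0, 0, 0, 0],
  [90, 0, 0, 0, 0, 0, 0],
  [90, 0, 0, 0, 0, 0, 0],
])

```text
time_s: 10.32
tcp_pos: [0.4733, 0.2557, 0.1016]
ee_rot: [[0.943, 0.332, -0.0], [0.332, -0.943, -0.0], [-0.0, 0.0, -1.0]]
wrist_force: [0.5, 0.2, 0.2]
gripper_width: 0.889
gripper_force: 0.0
```

drive_tool([
  [90, 0, 0, 8, 0, 0, 0],
  [90, 0, 0, 15, 0, 0, 0],
  [90, 0, 0, 20, 0, 0, 0],
  [90, 0, 0, 20, 0, 0, 0],
  [90, 0, 0, 15, 0, 0, 0],
])

```text
time_s: 10.73
tcp_pos: [0.4738, 0.256, 0.182]
ee_rot: [[0.943, 0.332, 0.002], [0.332, -0.943, 0.001], [0.002, -0.001, -1.0]]
wrist_force: [-0.5, 1.0, 0.2]
gripper_width: 0.898
gripper_force: 0.0
```

drive_tool([
  [0, 0, 0, 0, 0, 0, 0],
  [0, 0, 0, 0, 0, 0, 0],
  [0, 0, 0, 0, 0, 0, 0],
  [0, 0, 0, 0, 0, 0, 0],
  [0, 0, 0, 0, 0, 0, 0],
])

```text
time_s: 11.15
tcp_pos: [0.4728, 0.2552, 0.1786]
ee_rot: [[0.943, 0.332, -0.002], [0.332, -0.943, -0.002], [-0.002, 0.001, -1.0]]
wrist_force: [-0.9, 0.7, -0.9]
gripper_width: 0.606
gripper_force: 0.0
```

drive_tool([
  [0, 0, 0, 0, 0, 0, 0],
  [0, 0, 0, 0, 0, 0, 0],
  [0, 0, 0, 0, 0, 0, 0],
  [0, 0, 0, 0, 0, 0, 0],
  [0, 0, 0, 0, 0, 0, 0],
])

```text
time_s: 11.57
tcp_pos: [0.4733, 0.2557, 0.1796]
ee_rot: [[0.943, 0.332, -0.0], [0.332, -0.943, -0.0], [-0.0, 0.0, -1.0]]
wrist_force: [-0.1, -0.9, 0.5]
gripper_width: 0.227
gripper_force: 0.0
```

Run:
```python
from h import *
np.set_printoptions(precision=4,suppress=True)
s=sense(); print(s["time_s"],s["tcp_pos"],s["wrist_force"],s["gripper_width"])
for n in("scene","top"):
    c=capture(n); P,_=pts(c)
    k=(np.hypot(P[:,0]-.474,P[:,1]-.256)<.03)&(abs(P[:,2]-.123)<.007); print(n,k.sum(),P[k].mean(0) if k.any() else "")
    if n=="scene": cv2.imwrite("pics/rel.png",cv2.resize(c["frame"][170:290,200:360,::-1],None,fx=4.5,fy=4.5,interpolation=cv2.INTER_CUBIC))
```

```text
11.5667 [0.4733 0.2557 0.1796] [-0.0554 -0.9197  0.5403] 0.22741992992888352
scene 85 [0.4745 0.2553 0.1242]
top 17 [0.4615 0.2554 0.1226]
```

View pics/rel.png

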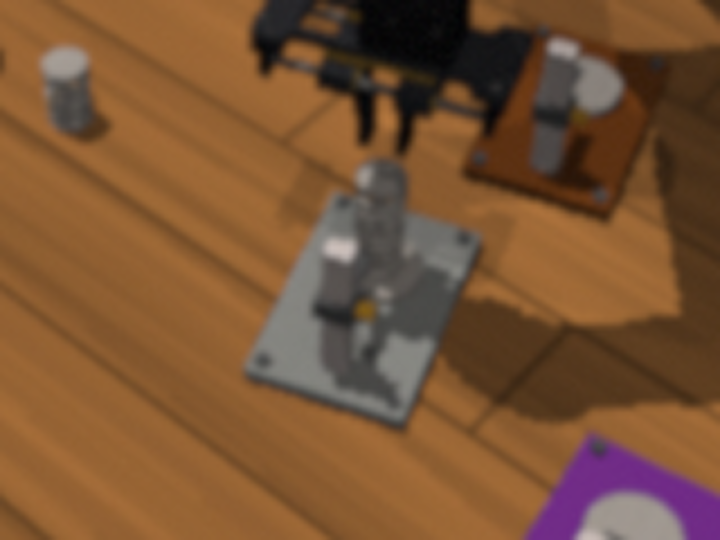

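The spring stands alone on the seat, with its top at crop (380,170), and the fingers are closing above it. I'll finish closing, then push slowly.

drive_tool([
  [0, 0.4, 0.2, 0, 0, 0, 0],
  [0, 0, 0, 0, 0, 0, 0],
  [0, 0, 0, 0, 0, 0, 0],
  [0, 0, 0, 0, 0, 0, 0],
  [0, 0, 0, 0, 0, 0, 0],
])

```text
time_s: 12.08
tcp_pos: [0.4737, 0.2559, 0.1797]
ee_rot: [[0.943, 0.332, 0.0], [0.332, -0.943, 0.0], [0.0, -0.0, -1.0]]
wrist_force: [-0.7, -0.5, 0.4]
gripper_width: 0.004
gripper_force: 0.0
```

drive_tool([
  [0, 0, 0, -10, 0, 0, 0],
  [0, 0, 0, -10, 0, 0, 0],
  [0, 0, 0, -8, 0, 0, 0],
  [0, 0, 0, -5, 0, 0, 0],
  [0, 0, 0, 0, 0, 0, 0],
])

```text
time_s: 12.5
tcp_pos: [0.4728, 0.2551, 0.1446]
ee_rot: [[0.943, 0.332, -0.003], [0.332, -0.943, -0.003], [-0.004, 0.001, -1.0]]
wrist_force: [-0.1, -0.3, 0.3]
gripper_width: 0.006
gripper_force: 0.0
```

drive_tool([
  [0, 0, 0, -2, 0, 0, 0],
  [0, 0, 0, -2, 0, 0, 0],
  [0, 0, 0, -2, 0, 0, 0],
  [0, 0, 0, -1, 0, 0, 0],
  [0, 0, 0, 0, 0, 0, 0],
])

```text
time_s: 12.92
tcp_pos: [0.474, 0.2561, 0.1401]
ee_rot: [[0.943, 0.332, 0.001], [0.332, -0.943, 0.001], [0.001, -0.0, -1.0]]
wrist_force: [0.5, -0.3, 2.5]
gripper_width: 0.008
gripper_force: 1.1
```

drive_tool([
  [0, 0, 0, -3, 0, 0, 0],
  [0, 0, 0, -4, 0, 0, 0],
  [0, 0, 0, -4, 0, 0, 0],
  [0, 0, 0, -4, 0, 0, 0],
  [0, 0, 0, -3, 0, 0, 0],
])

```text
time_s: 13.33
tcp_pos: [0.4741, 0.2562, 0.1222]
ee_rot: [[0.943, 0.332, 0.001], [0.332, -0.943, 0.001], [0.001, -0.0, -1.0]]
wrist_force: [-2.2, -1.1, 8.5]
gripper_width: 0.005
gripper_force: 4.4
```

drive_tool([
  [0, 0, 0, -3, 0, 0, 0],
  [0, 0, 0, -3, 0, 0, 0],
  [0, 0, 0, -2, 0, 0, 0],
  [0, 0, 0, -1, 0, 0, 0],
  [0, 0, 0, 0, 0, 0, 0],
])

```text
time_s: 13.75
tcp_pos: [0.4743, 0.2562, 0.1139]
ee_rot: [[0.943, 0.333, 0.002], [0.333, -0.943, 0.001], [0.002, 0.0, -1.0]]
wrist_force: [-2.4, -0.4, 11.1]
gripper_width: 0.004
gripper_force: 5.7
```

Run:
```python
from h import *
s=sense(); print(s["time_s"],s["tcp_pos"],s["wrist_force"])
c=capture("scene"); cv2.imwrite("pics/push.png",cv2.resize(c["frame"][195:265,240:330,::-1],None,fx=8,fy=8,interpolation=cv2.INTER_CUBIC))
P,_=pts(c); e=np.array([.943,.333]);n=np.array([-.333,.943]); a=(P[:,:2]-[.4737,.2562])@e; b=(P[:,:2]-[.4737,.2562])@n
k=(a>.047)&(a<.075)&(abs(b)<.008)&(P[:,2]>.075)&(P[:,2]<.11); print("blade",k.sum(),np.median(P[k,2]))
k=(np.hypot(a,b)<.019)&(abs(P[:,2]-.09)<.012); print("near top",k.sum(),np.percentile(P[k,2],[10,50,90,97]))
```

```text
13.75 [0.47427068 0.25620434 0.11393454] [-2.4197359  -0.374812   11.07729286]
blade 16 0.0924756799752469
near top 56 [0.08215719 0.09540018 0.0997501  0.10106649]
```

View pics/push.png

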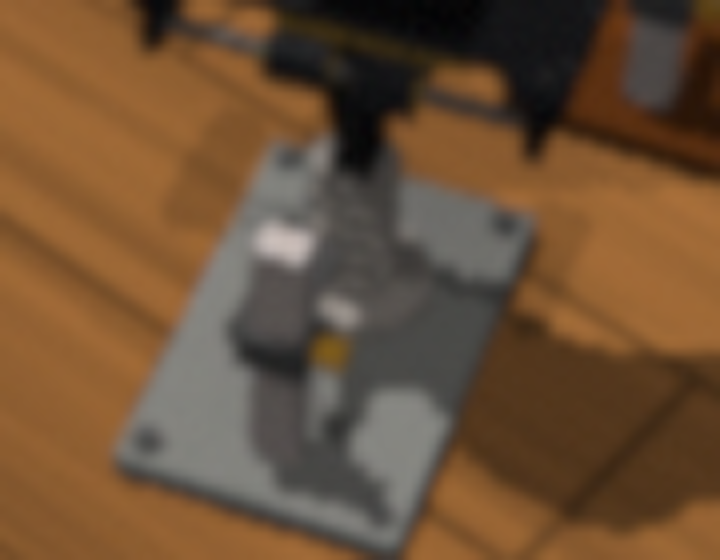

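drive_tool([
  [0, 0, 0, -2, 0, 0, 0],
  [0, 0, 0, -2, 0, 0, 0],
  [0, 0, 0, -1, 0, 0, 0],
  [0, 0, 0, 0, 0, 0, 0],
  [0, 0, 0, 0, 0, 0, 0],
])

```text
time_s: 14.22
tcp_pos: [0.4743, 0.2562, 0.1094]
ee_rot: [[0.943, 0.333, 0.002], [0.333, -0.943, 0.001], [0.002, -0.0, -1.0]]
wrist_force: [-3.5, -1.3, 13.5]
gripper_width: 0.002
gripper_force: 6.5
```

drive_tool([
  [0, 0, 0, -0.7, 0, 0, 0],
  [0, 0, 0, -0.6, 0, 0, 0],
  [0, 0, 0, 0, 0, 0, 0],
  [0, 0, 0, 0, 0, 0, 0],
  [0, 0, 0, 0, 0, 0, 0],
])

```text
time_s: 14.63
tcp_pos: [0.4743, 0.2562, 0.1083]
ee_rot: [[0.943, 0.333, 0.002], [0.333, -0.943, 0.001], [0.002, -0.0, -1.0]]
wrist_force: [-2.7, -0.3, 12.9]
gripper_width: 0.003
gripper_force: 6.7
```

drive_tool([
  [0, 0, 0, 0, 0, 0, 0],
  [0, 0, 0, 0, 0, 0, 0],
  [0, 0, 0, 0, 0, 0, 0],
  [0, 0, 0, 0, 0, 0, 0],
  [0, 0, 0, 0, 0, 0, 0],
])

```text
time_s: 15.05
tcp_pos: [0.4743, 0.2562, 0.1083]
ee_rot: [[0.943, 0.333, 0.002], [0.333, -0.943, 0.001], [0.002, -0.0, -1.0]]
wrist_force: [-3.2, -1.2, 13.2]
gripper_width: 0.006
gripper_force: 6.7
```

Run:
```python
from h import *
s=sense(); print(s["time_s"],s["tcp_pos"],s["wrist_force"])
c=capture("scene"); cv2.imwrite("pics/push2.png",cv2.resize(c["frame"][195:265,240:330,::-1],None,fx=8,fy=8,interpolation=cv2.INTER_CUBIC))
P,uv=pts(c); e=np.array([.943,.333]);n=np.array([-.333,.943]); a=(P[:,:2]-[.4737,.2562])@e; b=(P[:,:2]-[.4737,.2562])@n
k=(a>.047)&(a<.075)&(abs(b)<.01)&(P[:,2]>.075)&(P[:,2]<.11)
np.set_printoptions(precision=4,suppress=True)
print(np.c_[uv[k],a[k],b[k],P[k,2]])
k=(a<.046)&(np.hypot(a,b)<.0215)&(abs(P[:,2]-.088)<.009)&((a>.008)|(abs(b)>.013)); print(np.c_[uv[k],a[k],b[k],P[k,2]])
```

```text
15.05 [0.47433018 0.25624303 0.10828545] [-3.16565904 -1.19469023 13.17777594]
[[279.     225.       0.0491  -0.0028   0.0938]
 [279.     226.       0.0523  -0.0016   0.0926]
 [280.     226.       0.049    0.0009   0.0901]
 [281.     226.       0.0492   0.0045   0.0919]
 [282.     226.       0.0476   0.0075   0.0915]
 [279.     227.       0.0576   0.0003   0.094 ]
 [280.     227.       0.0566   0.0035   0.0943]
 [281.     227.       0.0538   0.0061   0.0924]
 [282.     227.       0.0492   0.0082   0.0883]
 [279.     228.       0.0597   0.0011   0.0915]
 [280.     228.       0.0599   0.0047   0.0933]
 [281.     228.       0.0587   0.0078   0.0934]
 [279.     229.       0.0642   0.0027   0.0919]
 [280.     229.       0.0611   0.0052   0.0897]
 [281.     229.       0.0589   0.0081   0.0885]
 [279.     230.       0.0655   0.0033   0.0884]
 [280.     230.       0.069    0.0079   0.0944]
 [279.     231.       0.0683   0.0044   0.0868]
 [280.     231.       0.0703   0.0085   0.0909]]
[[280.     213.      -0.0072  -0.0194   0.0902]
 [279.     214.      -0.0002  -0.0206   0.0916]
 [280.     2
[... 1160 characters left out ...]
  0.0167   0.0002   0.0918]
 [284.     219.       0.014    0.0029   0.0901]
 [285.     219.       0.0157   0.007    0.0936]
 [287.     219.       0.0087   0.0121   0.0884]
 [288.     219.       0.0055   0.0148   0.0861]
 [289.     219.      -0.0002   0.0167   0.0809]
 [280.     220.       0.0153  -0.0109   0.0804]
 [282.     220.       0.0166  -0.0033   0.085 ]
 [283.     220.       0.0195   0.0012   0.0899]
 [284.     220.       0.0208   0.0052   0.0929]
 [288.     220.       0.008    0.0158   0.084 ]
 [289.     220.       0.0029   0.0179   0.0794]
 [286.     221.       0.0146   0.0107   0.0836]
 [288.     221.       0.0105   0.0167   0.0818]
 [284.     222.       0.0188   0.005    0.0803]]
```

View pics/push2.png

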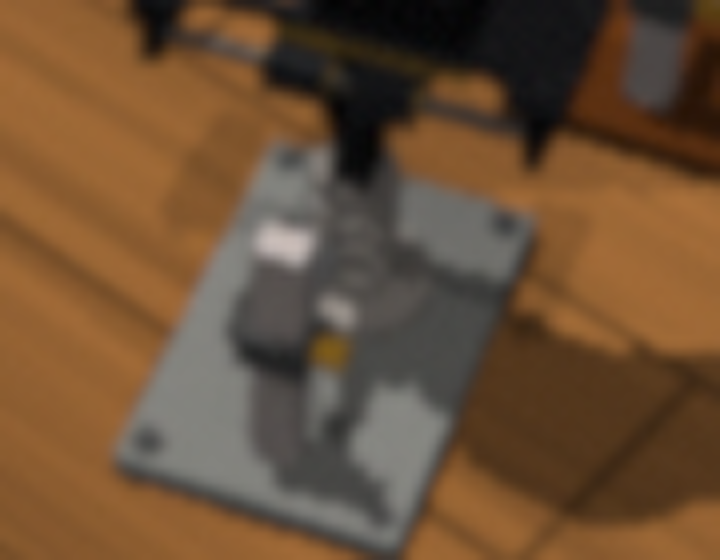

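The compressed spring's top, crop (355,180), reads level with the blade within about 1 mm. I'll trim 0.4 mm and hold it for over two seconds.

drive_tool([
  [0, 0, 0, -0.4, 0, 0, 0],
  [0, 0, 0, 0, 0, 0, 0],
  [0, 0, 0, 0, 0, 0, 0],
  [0, 0, 0, 0, 0, 0, 0],
  [0, 0, 0, 0, 0, 0, 0],
])

```text
time_s: 15.52
tcp_pos: [0.4743, 0.2562, 0.1079]
ee_rot: [[0.943, 0.333, 0.002], [0.333, -0.943, 0.001], [0.002, -0.0, -1.0]]
wrist_force: [-3.3, -2.2, 13.7]
gripper_width: 0.005
gripper_force: 6.8
```

drive_tool([
  [0, 0, 0, 0, 0, 0, 0],
  [0, 0, 0, 0, 0, 0, 0],
  [0, 0, 0, 0, 0, 0, 0],
  [0, 0, 0, 0, 0, 0, 0],
  [0, 0, 0, 0, 0, 0, 0],
])

```text
time_s: 15.93
tcp_pos: [0.4743, 0.2563, 0.1079]
ee_rot: [[0.943, 0.333, 0.002], [0.333, -0.943, 0.001], [0.002, -0.0, -1.0]]
wrist_force: [-3.0, -0.3, 13.4]
gripper_width: 0.006
gripper_force: 6.8
```

drive_tool([
  [0, 0, 0, 0, 0, 0, 0],
  [0, 0, 0, 0, 0, 0, 0],
  [0, 0, 0, 0, 0, 0, 0],
  [0, 0, 0, 0, 0, 0, 0],
  [0, 0, 0, 0, 0, 0, 0],
])

```text
time_s: 16.35
tcp_pos: [0.4743, 0.2563, 0.1079]
ee_rot: [[0.943, 0.333, 0.002], [0.333, -0.943, 0.001], [0.002, -0.0, -1.0]]
wrist_force: [-3.9, -1.9, 13.5]
gripper_width: 0.003
gripper_force: 6.8
```

drive_tool([
  [0, 0, 0, 0, 0, 0, 0],
  [0, 0, 0, 0, 0, 0, 0],
  [0, 0, 0, 0, 0, 0, 0],
  [0, 0, 0, 0, 0, 0, 0],
  [0, 0, 0, 0, 0, 0, 0],
])

```text
time_s: 16.77
tcp_pos: [0.4743, 0.2562, 0.1079]
ee_rot: [[0.943, 0.333, 0.002], [0.333, -0.943, 0.001], [0.002, -0.0, -1.0]]
wrist_force: [-3.8, -0.7, 13.0]
gripper_width: 0.007
gripper_force: 6.8
```

drive_tool([
  [0, 0, 0, 0, 0, 0, 0],
  [0, 0, 0, 0, 0, 0, 0],
  [0, 0, 0, 0, 0, 0, 0],
  [0, 0, 0, 0, 0, 0, 0],
  [0, 0, 0, 0, 0, 0, 0],
])

```text
time_s: 17.18
tcp_pos: [0.4743, 0.2562, 0.1079]
ee_rot: [[0.943, 0.333, 0.002], [0.333, -0.943, 0.001], [0.002, -0.0, -1.0]]
wrist_force: [-3.7, -0.9, 13.8]
gripper_width: 0.005
gripper_force: 6.8
```

drive_tool([
  [0, 0, 0, 0, 0, 0, 0],
  [0, 0, 0, 0, 0, 0, 0],
  [0, 0, 0, 0, 0, 0, 0],
  [0, 0, 0, 0, 0, 0, 0],
  [0, 0, 0, 0, 0, 0, 0],
])

```text
time_s: 17.6
tcp_pos: [0.4743, 0.2562, 0.1079]
ee_rot: [[0.943, 0.333, 0.002], [0.333, -0.943, 0.001], [0.002, -0.0, -1.0]]
wrist_force: [-3.1, -0.1, 13.7]
gripper_width: 0.006
gripper_force: 6.8
```

drive_tool([
  [0, 0, 0, 0, 0, 0, 0],
  [0, 0, 0, 0, 0, 0, 0],
  [0, 0, 0, 0, 0, 0, 0],
  [0, 0, 0, 0, 0, 0, 0],
  [0, 0, 0, 0, 0, 0, 0],
])

```text
time_s: 18.02
tcp_pos: [0.4743, 0.2563, 0.1079]
ee_rot: [[0.943, 0.333, 0.002], [0.333, -0.943, 0.001], [0.002, -0.0, -1.0]]
wrist_force: [-3.7, -0.4, 13.2]
gripper_width: 0.005
gripper_force: 6.8
```

drive_tool([
  [0, 0, 0, 2, 0, 0, 0],
  [0, 0, 0, 3, 0, 0, 0],
  [0, 0, 0, 3, 0, 0, 0],
  [0, 0, 0, 3, 0, 0, 0],
  [0, 0, 0, 3, 0, 0, 0],
])

```text
time_s: 18.43
tcp_pos: [0.4742, 0.2562, 0.1213]
ee_rot: [[0.943, 0.332, 0.002], [0.332, -0.943, 0.001], [0.002, -0.0, -1.0]]
wrist_force: [-2.3, -1.3, 9.0]
gripper_width: 0.005
gripper_force: 4.3
```

drive_tool([
  [0, 0, 0, 3, 0, 0, 0],
  [0, 0, 0, 3, 0, 0, 0],
  [0, 0, 0, 3, 0, 0, 0],
  [0, 0, 0, 3, 0, 0, 0],
  [0, 0, 0, 2, 0, 0, 0],
])

```text
time_s: 18.85
tcp_pos: [0.474, 0.2561, 0.1345]
ee_rot: [[0.943, 0.332, 0.001], [0.332, -0.943, 0.001], [0.001, -0.0, -1.0]]
wrist_force: [-1.1, -0.5, 2.7]
gripper_width: 0.008
gripper_force: 2.0
```

drive_tool([
  [0, 0, 0, 2, 0, 0, 0],
  [0, 0, 0, 2, 0, 0, 0],
  [0, 0, 0, 2, 0, 0, 0],
  [0, 0, 0, 2, 0, 0, 0],
  [0, 0, 0, 2, 0, 0, 0],
])

```text
time_s: 19.27
tcp_pos: [0.4733, 0.2557, 0.1435]
ee_rot: [[0.943, 0.332, -0.001], [0.332, -0.943, -0.001], [-0.001, 0.0, -1.0]]
wrist_force: [0.3, 0.7, 0.7]
gripper_width: 0.006
gripper_force: 0.0
```

drive_tool([
  [0, 0, 0, 5, 0, 0, 0],
  [0, 0, 0, 15, 0, 0, 0],
  [0, 0, 0, 20, 0, 0, 0],
  [0, 0, 0, 20, 0, 0, 0],
  [0, 0, 0, 20, 0, 0, 0],
])

```text
time_s: 19.68
tcp_pos: [0.4731, 0.2554, 0.2243]
ee_rot: [[0.943, 0.332, -0.002], [0.332, -0.943, -0.001], [-0.002, 0.001, -1.0]]
wrist_force: [1.2, -0.0, 0.2]
gripper_width: 0.002
gripper_force: 0.0
```

drive_tool([
  [0, -20, -20, 0, 0, 0, 0],
  [0, -20, -20, 0, 0, 0, 0],
  [0, -20, -20, 0, 0, 0, 0],
  [0, 0, 0, 0, 0, 0, 0],
  [0, 0, 0, 0, 0, 0, 0],
])

```text
time_s: 20.1
tcp_pos: [0.4127, 0.1949, 0.2242]
ee_rot: [[0.943, 0.332, -0.0], [0.332, -0.943, 0.0], [-0.0, -0.0, -1.0]]
wrist_force: [0.3, -0.0, -0.4]
gripper_width: 0.008
gripper_force: 0.0
```

Run:
```python
from h import *
s=sense(); print(s["time_s"],s["tcp_pos"],s["wrist_force"])
e=np.array([.943,.333]);n=np.array([-.333,.943])
for nm in("scene","top"):
    c=capture(nm)
    if nm=="scene": cv2.imwrite("pics/end.png",cv2.resize(c["frame"][170:290,200:360,::-1],None,fx=4.5,fy=4.5,interpolation=cv2.INTER_CUBIC))
    P,uv=pts(c);a=(P[:,:2]-[.4737,.2562])@e; b=(P[:,:2]-[.4737,.2562])@n
    k=(a>.047)&(a<.075)&(abs(b)<.009)&(P[:,2]>.075)&(P[:,2]<.11); print(nm,"blade",k.sum(),np.median(P[k],0),b[k].mean())
    k=(np.hypot(a,b)<.03)&(abs(P[:,2]-.123)<.006); print("spring top",k.sum(),P[k].mean(0))
```

```text
20.1 [0.4127143  0.19488733 0.2242279 ] [ 0.34696033 -0.04488689 -0.39032698]
scene blade 20 [0.52608443 0.27942136 0.09206479] 0.00404472572003787
spring top 84 [0.47399268 0.25508807 0.12379146]
top blade 0 [nan nan nan] nan
spring top 0 [nan nan nan]
  return _methods._mean(a, axis=axis, dtype=dtype,
  ret = um.true_divide(
<stdin>:8: RuntimeWarning: Mean of empty slice.
  ret = ret.dtype.type(ret / rcount)
<stdin>:9: RuntimeWarning: Mean of empty slice.
```

View pics/end.png

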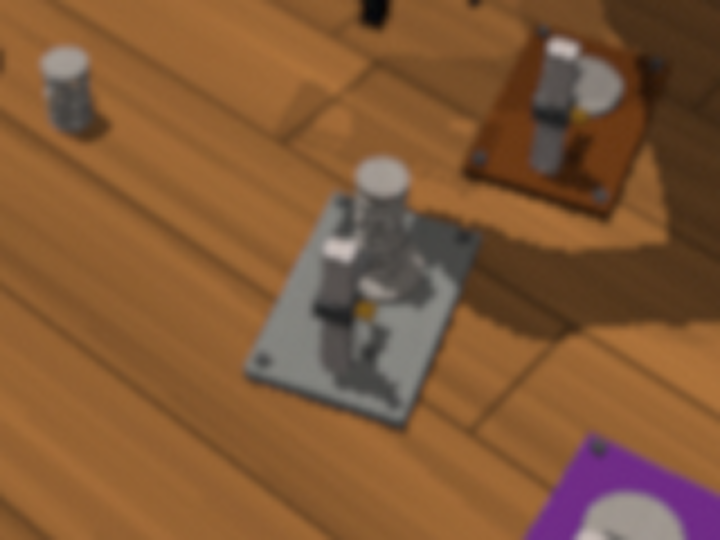

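The spring stands upright at full length on the grey seat, with its top at crop (382,178). The blade hasn't moved and the arm is clear.

```bash
python3 -c "
from station import *
print(finish_job())"
```

```text
the job is handed in; nothing more can be done
None
```

I stood the tall grey spring on the grey seat and let go, pushed it level with the blade to within about 1 mm as measured, held it there about 2.5 s, then eased it back to free length. The blade reads unmoved and the job is handed in at about 20 s; no verdict came back.

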